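# Close the capsule tray and hold the hand press on it

## Robot

A 6-joint arm with a two-finger parallel gripper is mounted at the origin on the work surface. World frame = base frame: x ahead of the robot, y to its left, z up, the work surface at z = 0. Lengths are in mm, angles in degrees, forces in N, time in s.
With the tool pointing down it reaches from about 425 to 1125 mm from the base axis. Payload 14.9 kg.
Tool frame: the origin (TCP) lies between the finger pads, 19 mm behind the fingertips; this is the grasp point; z points along the fingers, y is the line along which they close (so a half turn about z gives the same grasp; the last joint's range is limited). The gripper opens to 91 mm and grips with 3 to 60 N. Pads are 32 mm wide; open, the fingers measure 118 mm over their backs; the gripper's body (76 mm by 178 mm) begins 60 mm behind the grasp point.
Start: joints at [-78.398, 21.709, 99.362, -0, 58.929, -1.908], TCP at [163.529, -680.644, 232.732] pointing down, gripper open.
Joint ranges: [-158.91, 158.91], [-42.39, 125.64], [0.06, 152.35], [-60.88, 240.88], [17.5, 164.5], [-176.32, 176.32]. Speed limits (degrees/s): [108.29, 108.29, 136.94, 180, 180, 180].

## Interface

Orientations are given as a 3x3 rotation matrix whose columns are the frame's x, y, z axes.
In Python, from rig import env, viewer, workorder gives the robot as it stands. The module is installed in compiled form; this text tells all that it offers.
- The arm moves only by the shell command python3 -m pendant 'ROWS' [FORCE]. ROWS is JSON, a list of rows, each an object with "linear": the shift along the tool's x, y, z in mm, a list of three; "turn": the turn, a rotation vector about the tool's x, y, z in rad, a list of three; "jaw": the finger opening in mm, from 0 to 91.2. In form: [{"linear": [dx, dy, dz], "turn": [wx, wy, wz], "jaw": jaw}, ...]. A call has 1 to 12 rows; each row is the pose to reach, as a shift and turn from the pose commanded when the call began, along the tool's axes at that moment; what a row does not reach only later rows make up. A row lasts 1/12 s, in which the tool goes at most 41.7 mm and 7.16 degrees, less where a joint would pass 70% of its speed; a pose out of reach is approached as far as the arm can. A call with a gripper value outside its range is refused whole. The fingers move at their own pace and stop on an object; FORCE is the grip in N (left out, the last holds). Time passes only in rows, so rows that repeat a pose let the fingers close. It gives the time, the measured TCP pose, the force, the opening and the grip force at its end, in the units of the state.
- env.read_state(): the state, without advancing time (a new reading comes with each control period).
- viewer.camera(name): name is "side" or "top" or "wrist"; returns a dict with "image" (400x640x3 uint8, red, green, blue), "range_z" (400x640 float32, mm along the optical axis (not along the pixel's ray), 0 where there is no reading), "camera_matrix" (3x3 intrinsics, pixels), "k1" (the pictures are not rectified: a ray, as slopes to the right and down, at radius r is drawn at 1 + k1 r^2 times it, then the intrinsics apply), "R" (3x3) and "t" (3): a world point X has camera coordinates R X + t. Camera axes: x right, y down, z forward; pixel columns grow to the right and rows downward; lengths in mm; the calibration is good to about 2 mm. A picture is of the moment at which its call begins.
- workorder.hand_in(): hands the job in; it is judged then, once.
The state is a dict: "clock": time; "q": joint angles; "qd": joint speeds; "effort": joint torques, N m; "eef_pos": TCP position; "tcp_rot": TCP orientation; "wrist_force": force on the tool from outside, world axes, zero at the start; "wrist_torque": the same for the moment, N m; "opening": finger opening in mm; "grip_force": force on a finger pad.
Only numpy, scipy, OpenCV 4.12 (cv2) and the standard library are available. Lean on these libraries where they do the work, as an engineer would, in place of code of your own. Each camera call takes 0.05 s, during which the arm holds its last target. There are 200 camera calls.

## Task

The brass capsules in the press tray are filled and need pressing while they set. Push the tray's flat cover fully home under the ram first; then press the hand press's lever down by its grip until the spring-loaded foot rests on the cover and has sunk half way into its sleeve (6 of its 12 mm, the lever then lies level), and hold it there: finish still holding the lever down, do not let go. Never bring the lever down while the cover is not home, never force the foot all the way into its sleeve, and leave the other things on the bench where they are.

Things in the scene. Friction and masses are not known exactly. Their poses are not given: they have to be found in the camera images.
- press: bench hand press: cast C-frame on a 150 x 250 mm base, fixed, side-on to the robot. Origin: bench point under the ram axis; x away from the robot (yaw within 0.3 rad), z up. Column at its +y side (y 94 to 150 mm), lever pointing to its -y. Overarm and ram guide hang over the tray at x -24 to +24, y -24 to 145 mm, from 125 mm above the bench up to 212 mm.
- cover (a joint): the tray's flat cover (aluminium plate, 190 x 93 x 6 mm, top 61 mm above the bench) in its rails: 0 = fully home against its stop, positive (m) = drawn out towards the press's -x, at most 0.10. It drags with about 2 N and stays where it is left.
- cover_knob (a point): middle of the grip height of the cover's upright round steel knob, 76 mm above the bench; the knob is 27 mm in diameter and stands from 61 to 92 mm above the bench, on the cover's centre line, at press x -97 mm when the cover is home (and -97 mm minus the joint value when drawn out).
- tray (a point): middle of the capsule compartment's floor in the aluminium tray on the press bed, under the ram: compartment x -60 to +70 mm, tray y within 55 mm, side rails up to 66 mm above the bench. In front of it (towards the robot) the run-out deck for the open cover reaches to press x -205 mm.
- press_lever (a joint): lever angle (rad): 0 = up at rest (rising 0.30 rad towards its grip), positive = pressed down, 0.30 = level, stop at 0.45. A return spring lifts it always (about 5 N at the grip); it never stays down by itself. Foot meets the cover at about 0.24, is half sunk at about 0.30, all the way in at about 0.36.
- lever: the forked steel lever, 40 mm wide as far as 170 mm from its pivot, then an 18 mm rod and the grip. Origin: its pivot, whose axis runs along the press's x, at press y +100 mm, 195 mm above the bench. The ram goes down by 0.1 mm for every mrad of lever angle.
- grip_mid (a point): middle, on the axis, of the round black rubber grip at the lever's end: 28 mm in diameter, 100 mm long along the lever, 290 mm from the pivot. At rest at press y -177 mm, 281 mm above the bench; with the lever level at press y -190 mm, 195 mm above the bench.
- grip_top (a point): the point on top of the grip's surface over its middle, 14 mm from its axis.
- press_foot (a joint): how far (m) the foot under the ram has sunk into the ram's sleeve: 0 = fully out, 0.012 = all the way in. A black ring on its 20 mm stem marks half (0.006). Its spring gives 2.5 N per mm; at the grip half sunk adds about 6 N, so the grip then needs about 12 N in all.
- foot_pad (a point): centre of the underside of the foot's round rubber pad (56 mm in diameter), 85 mm above the bench with the lever up, 61 mm when it rests on the cover.
- dish: white dish, 90 mm across and 16 mm high, with brass capsules; stays where it is. Origin under its centre.
- tub: white lidded tub, 108 x 108 x 58 mm; stays. Origin under its centre.
- glue: small amber bottle, 38 mm across, 85 mm high; stays. Origin under its centre.
- stick: flat wooden stick, 161 x 11 x 4 mm, long along its x; stays. Origin under its centre.
- tweezers: steel tweezers, 140 mm long along x, 8 mm high; stay. Origin under their middle.
- loupe: black loupe, 32 mm across, 27 mm high; stays. Origin under its centre.
- foam_strip: dark foam strip with two rows of brass capsules, 45 x 150 x 39 mm; stays. Origin under its centre.

How it is judged:
By the outcome, as a careful person would: the job done as asked, in the order asked, and still so for the second after the job is handed in, while the arm keeps its last pose, push and grip.
It also fails if it takes over 51 s, if anything falls off the work surface, if the arm or the gripper's body presses on something with over 40 N, if the wrist force passes 120 N, or if a joint passes its speed limit or range.

## Working session

There is one attempt and no reset: what is moved stays moved. The work goes in short steps, Python scripts to look and compute and a shell command to move; the robot and the scene stay as the last step left them, time stands still between calls to the robot, and variables do not carry over. Pictures are saved under pics/ and viewed, at most 10 in all, crops included, and the job is handed in when it is done.

```bash
mkdir -p pics; cat > h.py <<'E'
import numpy as np, cv2
from rig import env, viewer, workorder
def snap(n,f):
    c=viewer.camera(n); cv2.imwrite(f'pics/{f}.png',c['image'][:,:,::-1]); np.savez(f'pics/{f}.npz',**c); return c
def load(f): return dict(np.load(f'pics/{f}.npz'))
def ray(c,u,v):
    K=c['camera_matrix']; d=np.array([(u-K[0,2])/K[0,0],(v-K[1,2])/K[1,1]]); s=d.copy()
    for _ in range(20): s=d/(1+c['k1']*(s@s))
    return np.array([*s,1.])
def pix(c,u,v,w=1):   # by depth
    p=c['range_z'][v-w:v+w+1,u-w:u+w+1]; z=np.median(p[p>0]); return c['R'].T@(ray(c,u,v)*z-c['t'])
def atz(c,u,v,h):     # ray meets height h
    o=-c['R'].T@c['t']; d=c['R'].T@ray(c,u,v); return o+d*(h-o[2])/d[2]
def cloud(c):
    v,u=np.mgrid[0:400,0:640]; K=c['camera_matrix']; d=np.stack([(u-K[0,2])/K[0,0],(v-K[1,2])/K[1,1]],-1); s=d.copy()
    for _ in range(20): s=d/(1+c['k1']*(s**2).sum(-1,keepdims=True))
    z=c['range_z'][...,None]; P=np.concatenate([s*z,z],-1)-c['t']; P=P@c['R']; P[z[...,0]<=0]=np.nan; return P
E
python3 - <<'E'
from h import *
a=snap('top','top1'); b=snap('side','side1')
for c in (a,b): print(-c['R'].T@c['t'])
s=env.read_state(); print(s['clock'],s['eef_pos'],s['tcp_rot'],s['opening'],s['wrist_force'])
E
```

```text
[ 384.5845346    10.24392076 1384.16106703]
[ 475.10473599 -713.54181895  863.6038719 ]
0.1 [ 163.46324424 -680.28279454  232.15839849] [[ 9.72322231e-01  2.33643800e-01 -2.30660117e-04]
 [ 2.33643914e-01 -9.72321736e-01  9.81463194e-04]
 [ 5.03694549e-06 -1.00819082e-03 -9.99999492e-01]] 90.9261615713101 [0.25712336 0.12225523 0.43512005]
```

View pics/top1.png

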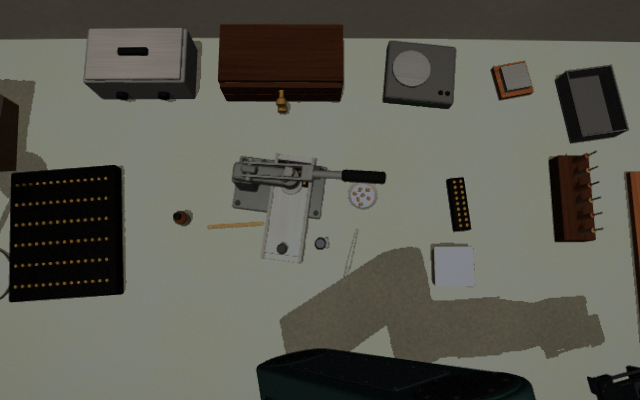

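View pics/side1.png

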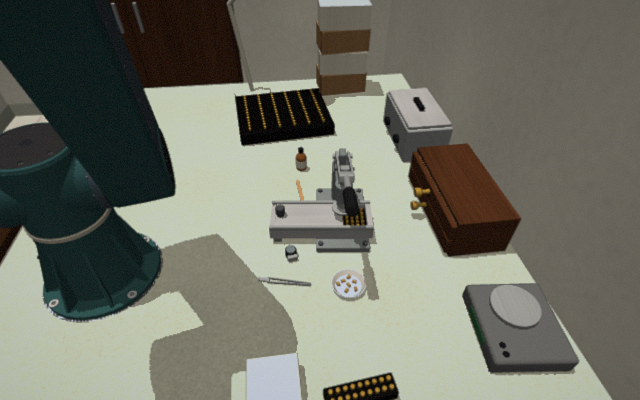

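The top view shows the knob at about (282,248) and the grip at about (363,177). The side view shows the knob at (280,211) and the grip end at (350,202). The cover is drawn out, with capsules visible. I'll enlarge both.

```bash
python3 - <<'E'
from h import *
a=load('top1'); b=load('side1')
A=cv2.resize(a['image'][145:275,220:400],None,fx=4,fy=4,interpolation=2)[:,:,::-1]
B=cv2.resize(b['image'][140:260,260:385],None,fx=4.3,fy=4.3,interpolation=2)[:,:,::-1]
cv2.imwrite('pics/cropA.png',A); cv2.imwrite('pics/cropB.png',B)
for n,c,box in(('top',a,(145,275,220,400)),('side',b,(140,260,260,385))):
    P=cloud(c); M=np.zeros(P.shape[:2],bool); M[box[0]:box[1],box[2]:box[3]]=1
    dark=(c['image'].max(-1)<60)&M
    k=dark&(P[...,2]>80)&(P[...,2]<100)&(P[...,0]<560); g=dark&(P[...,2]>230)
    for nm,m in(('knob',k),('grip',g)):
        q=P[m]; print(n,nm,len(q),np.nanmedian(q,0).round(1),np.nanmin(q,0).round(),np.nanmax(q,0).round()) if len(q) else print(n,nm,0)
    # cover surface
    m=M&(abs(P[...,2]-61)<4); q=P[m][:,:2].astype(np.float32); print(n,'z61',len(q),cv2.minAreaRect(q))
    m=M&(abs(P[...,2]-66)<3); print(n,'z66',m.sum())
print(pix(a,282,247),pix(a,365,177),pix(b,280,210))
E
```

```text
top knob 79 [474.2  90.6  92.2] [461.  80.  85.] [486. 104.  99.]
top grip 618 [624.6 -93.8 289.6] [ 607. -152.  230.] [672.  84. 311.]
top z61 2191 ((594.3583984375, 117.7921142578125), (193.78855895996094, 290.2824401855469), 82.66766357421875)
top z66 1053
side knob 33 [475.8  82.3  87.7] [464.  79.  80.] [558. 373.  93.]
side grip 360 [ 623.5 -129.1  295.5] [ 608. -156.  275.] [644. -62. 310.]
side z61 1577 ((606.8610229492188, 198.39622497558594), (357.03167724609375, 289.0249328613281), 82.48614501953125)
side z66 1045
[477.03041546  90.27001092  95.01915681] [ 621.28103896 -108.31526679  296.63292818] [476.09010381  82.96726938  90.35864126]
```

View pics/cropA.png

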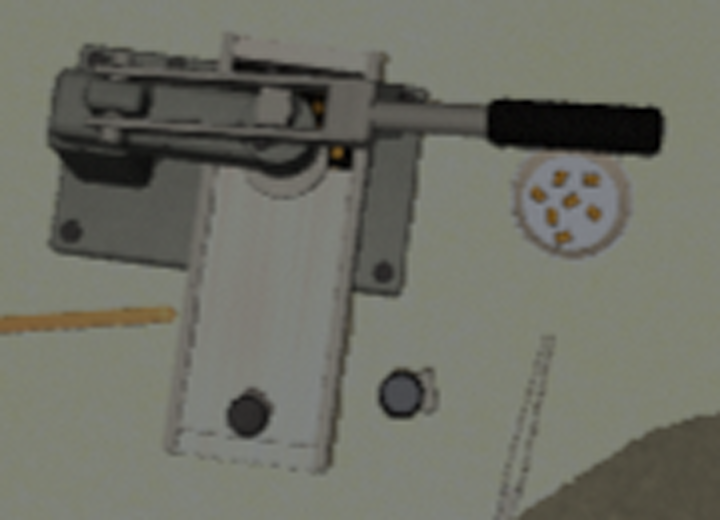

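View pics/cropB.png

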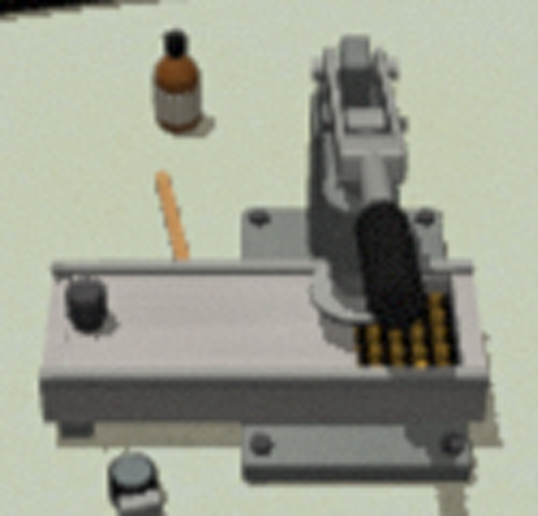

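```bash
python3 - <<'E'
from h import *
a=load('top1'); b=load('side1')
A=lambda u,v,h:atz(a,220+(u+.5)/4-.5,145+(v+.5)/4-.5,h)
B=lambda u,v,h:atz(b,260+(u+.5)/4.3-.5,140+(v+.5)/4.3-.5,h)
def r(n,*p):
    for x in p: print(n,x.round(1))
    if len(p)>1: d=p[1]-p[0]; print('  len',np.linalg.norm(d).round(1),'ang',np.degrees(np.arctan2(d[1],d[0])).round(2))
r('knob top',A(248,412,92)); r('knob side mid',B(86,290,92)); 
r('front edge',A(167,453,64),A(327,470,64))
r('L rail',A(170,450,66),A(216,165,66))
r('R rail',A(330,468,66),A(357,190,66))
r('back',A(226,38,66),A(385,55,66))
r('grip axis top',A(488,127,265),A(662,129,299))
r('bolts base',A(71,231,20),A(383,272,20))
r('side base front edge',B(242,474,12),B(468,472,12))
r('side tray edge',B(42,372,66),B(487,372,66))
P=cloud(a);
# grip axis from depth
for c in (a,b):
    P=cloud(c); m=(c['image'].max(-1)<60)&(P[...,2]>262)&(P[...,1]<-35)&(P[...,1]>-165)&(abs(P[...,0]-625)<40); q=P[m]
    # cylinder fit
    from scipy.optimize import least_squares
    def f(x):
        o=np.array([x[0],-90,x[1]]); d=np.array([x[2],-1,x[3]]); d/=np.linalg.norm(d); w=q-o; return np.linalg.norm(w-np.outer(w@d,d),axis=1)-14
    s=least_squares(f,[625,281,0,.3],loss='soft_l1',f_scale=2); print('cyl x,z at y=-90, slopes',s.x.round(3),len(q),np.abs(s.fun).mean())
    d=np.array([s.x[2],-1,s.x[3]]);d/=np.linalg.norm(d); t=(q-[s.x[0],-90,s.x[1]])@d; print('extent',np.percentile(t,[1,99]))
E
```

```text
knob top [475.6  91.4  92. ]
knob side mid [475.8  93.3  92. ]
front edge [450.  147.1  64. ]
front edge [439.   39.9  64. ]
  len 107.7 ang -95.9
L rail [451.9 144.9  66. ]
L rail [646. 117.  66.]
  len 196.1 ang -8.18
R rail [440.2  37.9  66. ]
R rail [628.9  20.5  66. ]
  len 189.5 ang -5.27
back [735.5 111.4  66. ]
back [723.7   1.5  66. ]
  len 110.6 ang -96.14
grip axis top [629.5 -57.2 265. ]
grip axis top [ 621.2 -153.7  299. ]
  len 102.6 ang -94.92
bolts base [607.6 222.1  20. ]
bolts base [578.9   2.4  20. ]
  len 221.5 ang -97.43
side base front edge [565.2  -8.3  12. ]
side base front edge [710.8 -26.   12. ]
  len 146.6 ang -6.91
side tray edge [443.   48.2  66. ]
side tray edge [726.8  10.3  66. ]
  len 286.4 ang -7.6
cyl x,z at y=-90, slopes [ 6.27911e+02  2.76556e+02 -1.27000e-01  3.26000e-01] 508 1.47528622432115
extent [-30.80177721  65.63617593]
cyl x,z at y=-90, slopes [ 6.29366e+02  2.77394e+02 -1.28000e-01  3.04000e-01] 360 1.94120599598828
extent [-24.53055618  67.11737653]
```

The measurements agree. Two routes put the press origin at about (648,68), with yaw about -7.2°. The knob is at (475.6,92), so the cover is about 77 mm out. The grip middle is at about (625,-109,282), and its height matches the 281 mm given. Next I'll write a helper for tool-frame moves.

```bash
cat > g.py <<'E'
import sys; from h import *
from scipy.spatial.transform import Rotation as Ro
s=env.read_state(); R=np.array(s['tcp_rot']); p=np.array(s['eef_pos'])
def rel(x,y,z,h,R=R,p=p):   # tool x heading h deg, pointing down
    c,q=np.cos(np.radians(h)),np.sin(np.radians(h)); T=np.array([[c,q,0],[q,-c,0],[0,0,-1.]])
    print('lin',(R.T@(np.array([x,y,z])-p)).round(1),'turn',Ro.from_matrix(R.T@T).as_rotvec().round(3))
a=[float(v) for v in sys.argv[1:]]
print('t',round(s['clock'],2),'pos',p.round(1),'F',np.round(s['wrist_force'],1),'op',round(s['opening'],1),'gf',round(s['grip_force'],1),'q',np.round(s['q'],0))
for i in range(0,len(a)-3,4): rel(*a[i:i+4])
E
python3 g.py 470 -400 232 -7.3 475.6 92 180 -7.3
```

```text
t 0.1 pos [ 163.5 -680.3  232.2] F [0.3 0.1 0.4] op 90.9 gf 0.0 q [-78.  22.  99.  -0.  59.  -2.]
lin [ 363.5 -200.9    0.4] turn [-0.001  0.     0.363]
lin [ 483.9 -677.9   52.8] turn [-0.001  0.     0.363]
```

```bash
python3 -m pendant '[{"linear":[40,-22,0],"turn":[0,0,0.04],"jaw":56},{"linear":[76,-42,0],"turn":[0,0,0.08],"jaw":56},{"linear":[112,-62,0],"turn":[0,0,0.12],"jaw":56},{"linear":[148,-82,0],"turn":[0,0,0.16],"jaw":56},{"linear":[184,-102,0],"turn":[0,0,0.2],"jaw":56},{"linear":[220,-122,0],"turn":[0,0,0.24],"jaw":56},{"linear":[256,-142,0],"turn":[0,0,0.28],"jaw":56},{"linear":[292,-162,0],"turn":[0,0,0.32],"jaw":56},{"linear":[328,-182,0],"turn":[0,0,0.363],"jaw":56},{"linear":[363,-201,0],"turn":[0,0,0.363],"jaw":56},{"linear":[363,-201,0],"turn":[0,0,0.363],"jaw":56},{"linear":[363,-201,0],"turn":[0,0,0.363],"jaw":56}]' 25 && python3 g.py 475.6 92 180 -7.3
```

```text
clock: 1.1
eef_pos: [470.6, -399.0, 232.5]
tcp_rot: [[0.992, -0.124, -0.0], [-0.124, -0.992, 0.0], [-0.0, -0.0, -1.0]]
wrist_force: [0.3, 0.3, -0.1]
opening: 56.2
grip_force: 0.0
t 1.1 pos [ 470.6 -399.   232.5] F [ 0.3  0.3 -0.1] op 56.2 gf 0.0 q [-42.  14. 109.  -0.  56.  55.]
lin [ -55.8 -487.8   52.6] turn [-0.     0.     0.003]
```

```bash
python3 -m pendant '[{"linear":[-5,-40,0],"turn":[0,0,0],"jaw":56},{"linear":[-10,-80,0],"turn":[0,0,0],"jaw":56},{"linear":[-15,-120,0],"turn":[0,0,0],"jaw":56},{"linear":[-20,-160,0],"turn":[0,0,0],"jaw":56},{"linear":[-24,-200,0],"turn":[0,0,0],"jaw":56},{"linear":[-28,-240,0],"turn":[0,0,0],"jaw":56},{"linear":[-33,-280,0],"turn":[0,0,0],"jaw":56},{"linear":[-37,-320,0],"turn":[0,0,0],"jaw":56},{"linear":[-42,-360,10],"turn":[0,0,0],"jaw":56},{"linear":[-46,-400,20],"turn":[0,0,0],"jaw":56},{"linear":[-51,-440,30],"turn":[0,0,0],"jaw":56},{"linear":[-55,-470,42],"turn":[0,0,0],"jaw":56}]' >/dev/null && python3 - <<'E'
from h import *
c=snap('wrist','w1')
E
python3 g.py 475.6 92 150 -7.3 475.6 92 85 -7.3
```

```text
t 2.15 pos [473.4  76.9 188.5] F [-3.3 -1.2 -1.8] op 56.0 gf 0.0 q [  6.   5. 126.   0.  49. 104.]
lin [  0.4 -15.2  38.5] turn [-0.     0.002  0.001]
lin [  0.5 -15.2 103.5] turn [-0.     0.002  0.001]
```

View pics/w1.png

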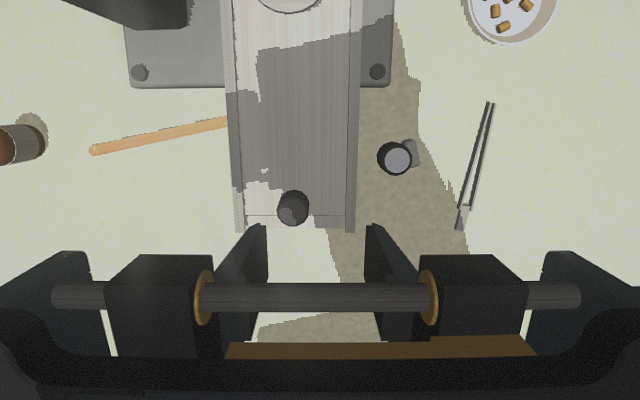

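The wrist view shows the knob at about (292,208), the rails symmetric about it, and the fingers below it. I'll confirm the knob with this camera.

```bash
python3 - <<'E'
from h import *
c=load('w1'); P=cloud(c); m=np.zeros((400,640),bool); m[185:230,270:315]=1
q=P[m&(P[...,2]>75)&(P[...,2]<100)&(c['image'].max(-1)<90)]
top=q[q[:,2]>88]; print(len(q),len(top),top.min(0),top.max(0),np.median(top,0),(-c['R'].T@c['t']))
# rails: edge mid at several rows (left outer/right outer) z=66
for v,l,r in((100,230,360),(200,237,354)):
    A,B=atz(c,l,v,66),atz(c,r,v,66); print(((A+B)/2).round(1),np.linalg.norm(A-B))
E
```

```text
663 548 [461.61104154  81.26514244  88.13173875] [487.18037174 106.84414887  93.83803008] [477.6386627   91.22446594  91.53291025] [553.76552953  64.54483337 342.58717077]
[561.   80.9  66. ] 106.75964493925174
[476.3  92.9  66. ] 104.34407771299199
```

```bash
python3 -m pendant '[{"linear":[0,-8,5],"turn":[0,0,0],"jaw":56},{"linear":[0.5,-15.6,15],"turn":[0,0,0],"jaw":56},{"linear":[0.5,-15.6,35],"turn":[0,0,0],"jaw":56},{"linear":[0.5,-15.6,60],"turn":[0,0,0],"jaw":56},{"linear":[0.5,-15.6,80],"turn":[0,0,0],"jaw":56},{"linear":[0.5,-15.6,95],"turn":[0,0,0],"jaw":56},{"linear":[0.5,-15.6,102],"turn":[0,0,0],"jaw":56},{"linear":[0.5,-15.6,102],"turn":[0,0,0],"jaw":56},{"linear":[0.5,-15.6,102],"turn":[0,0,0],"jaw":22},{"linear":[0.5,-15.6,102],"turn":[0,0,0],"jaw":22},{"linear":[0.5,-15.6,102],"turn":[0,0,0],"jaw":22},{"linear":[0.5,-15.6,102],"turn":[0,0,0],"jaw":22}]' 20 && python3 g.py 552 81.5 86 -7.3
```

```text
clock: 3.15
eef_pos: [478.1, 89.1, 89.7]
tcp_rot: [[0.992, -0.129, 0.003], [-0.129, -0.992, 0.002], [0.002, -0.003, -1.0]]
wrist_force: [3.3, 40.6, -6.7]
opening: 32.6
grip_force: 20.0
t 3.15 pos [478.1  89.1  89.7] F [ 3.3 40.6 -6.7] op 32.6 gf 20.0 q [  8.  16. 127.   0.  37. 105.]
lin [74.2 -1.9  3.9] turn [-0.003 -0.002 -0.002]
```

The commanded pose had lagged by about 3 mm in y, so one finger is bearing on the knob. I'll centre the tool.

```bash
python3 -m pendant '[{"linear":[-1,-1.5,2],"turn":[0,0,0],"jaw":22},{"linear":[-1,-3,2],"turn":[0,0,0],"jaw":22},{"linear":[-1,-3,2],"turn":[0,0,0],"jaw":22},{"linear":[-1,-3,2],"turn":[0,0,0],"jaw":22}]' 15
```

```text
clock: 3.48
eef_pos: [479.0, 92.7, 88.7]
tcp_rot: [[0.992, -0.128, 0.006], [-0.128, -0.992, 0.002], [0.005, -0.003, -1.0]]
wrist_force: [2.0, 16.7, 10.8]
opening: 26.4
grip_force: 15.0
```

```bash
python3 -m pendant '[{"linear":[3,-1,0],"turn":[0,0,0],"jaw":22},{"linear":[8,-1,0],"turn":[0,0,0],"jaw":22},{"linear":[14,-1,0],"turn":[0,0,0],"jaw":22},{"linear":[20,-1,0],"turn":[0,0,0],"jaw":22},{"linear":[26,-1,0],"turn":[0,0,0],"jaw":22},{"linear":[32,-1,0],"turn":[0,0,0],"jaw":22},{"linear":[38,-1,0],"turn":[0,0,0],"jaw":22},{"linear":[44,-1,0],"turn":[0,0,0],"jaw":22},{"linear":[50,-1,0],"turn":[0,0,0],"jaw":22},{"linear":[56,-1,0],"turn":[0,0,0],"jaw":22},{"linear":[60,-1,0],"turn":[0,0,0],"jaw":22},{"linear":[60,-1,0],"turn":[0,0,0],"jaw":22}]' 15; python3 g.py 552 81.5 88 -7.3
```

```text
clock: 4.48
eef_pos: [538.6, 85.3, 88.6]
tcp_rot: [[0.992, -0.127, 0.004], [-0.127, -0.992, 0.001], [0.004, -0.002, -1.0]]
wrist_force: [2.4, 7.3, 9.8]
opening: 26.3
grip_force: 15.0
t 4.48 pos [538.6  85.3  88.6] F [2.4 7.3 9.8] op 26.3 gf 15.0 q [  7.  21. 120.   0.  39. 104.]
lin [13.8  2.1  0.7] turn [-0.002 -0.004 -0.   ]
```

```bash
python3 -m pendant '[{"linear":[3,0,0],"turn":[0,0,0],"jaw":22},{"linear":[6,0,0],"turn":[0,0,0],"jaw":22},{"linear":[9,0,0],"turn":[0,0,0],"jaw":22},{"linear":[11,0,0],"turn":[0,0,0],"jaw":22},{"linear":[12,0,0],"turn":[0,0,0],"jaw":22},{"linear":[12,0,0],"turn":[0,0,0],"jaw":22}]' 15; python3 -m pendant '[{"linear":[1,0,0],"turn":[0,0,0],"jaw":22},{"linear":[2,0,0],"turn":[0,0,0],"jaw":22},{"linear":[2,0,0],"turn":[0,0,0],"jaw":22}]' 15
```

```text
clock: 4.98
eef_pos: [549.9, 83.8, 88.6]
tcp_rot: [[0.992, -0.127, 0.004], [-0.127, -0.992, 0.001], [0.004, -0.002, -1.0]]
wrist_force: [0.7, 6.8, 11.4]
opening: 26.3
grip_force: 15.0
clock: 5.23
eef_pos: [551.7, 83.6, 88.6]
tcp_rot: [[0.992, -0.127, 0.004], [-0.127, -0.992, 0.001], [0.004, -0.002, -1.0]]
wrist_force: [-0.0, 6.0, 12.0]
opening: 26.3
grip_force: 15.0
```

```bash
python3 -m pendant '[{"linear":[1,0,0],"turn":[0,0,0],"jaw":22},{"linear":[2,0,0],"turn":[0,0,0],"jaw":22},{"linear":[2,0,0],"turn":[0,0,0],"jaw":22}]' 15; python3 -m pendant '[{"linear":[1,0,0],"turn":[0,0,0],"jaw":22},{"linear":[2,0,0],"turn":[0,0,0],"jaw":22},{"linear":[2,0,0],"turn":[0,0,0],"jaw":22}]' 15; python3 -m pendant '[{"linear":[1,0,0],"turn":[0,0,0],"jaw":22},{"linear":[2,0,0],"turn":[0,0,0],"jaw":22},{"linear":[2,0,0],"turn":[0,0,0],"jaw":22}]' 15
```

```text
clock: 5.48
eef_pos: [553.7, 83.4, 88.6]
tcp_rot: [[0.992, -0.127, 0.004], [-0.127, -0.992, 0.001], [0.003, -0.002, -1.0]]
wrist_force: [-0.9, 6.4, 11.8]
opening: 26.4
grip_force: 15.0
clock: 5.73
eef_pos: [555.6, 83.1, 88.6]
tcp_rot: [[0.992, -0.127, 0.004], [-0.127, -0.992, 0.001], [0.003, -0.002, -1.0]]
wrist_force: [0.0, 6.9, 11.3]
opening: 26.2
grip_force: 15.0
clock: 5.98
eef_pos: [557.4, 82.9, 88.6]
tcp_rot: [[0.992, -0.127, 0.003], [-0.127, -0.992, 0.001], [0.003, -0.002, -1.0]]
wrist_force: [-1.5, 7.5, 12.9]
opening: 26.0
grip_force: 15.0
```

```bash
python3 -m pendant '[{"linear":[1,0,0],"turn":[0,0,0],"jaw":22},{"linear":[2,0,0],"turn":[0,0,0],"jaw":22},{"linear":[2,0,0],"turn":[0,0,0],"jaw":22}]' 20; python3 -m pendant '[{"linear":[1,0,0],"turn":[0,0,0],"jaw":22},{"linear":[2,0,0],"turn":[0,0,0],"jaw":22},{"linear":[2,0,0],"turn":[0,0,0],"jaw":22}]' 20;  python3 - <<'E'
from h import *
c=snap('side','side2'); cv2.imwrite('pics/side2c.png',cv2.resize(c['image'][130:270,250:400],None,fx=4,fy=4,interpolation=2)[:,:,::-1])
E
```

```text
clock: 6.23
eef_pos: [557.7, 82.8, 88.3]
tcp_rot: [[0.992, -0.127, -0.001], [-0.127, -0.992, 0.001], [-0.001, -0.001, -1.0]]
wrist_force: [-12.3, 9.3, 23.6]
opening: 26.1
grip_force: 20.0
clock: 6.48
eef_pos: [558.4, 82.7, 87.8]
tcp_rot: [[0.992, -0.127, -0.004], [-0.127, -0.992, 0.001], [-0.004, -0.001, -1.0]]
wrist_force: [-18.3, 13.1, 24.2]
opening: 26.6
grip_force: 20.0
```

View pics/side2c.png

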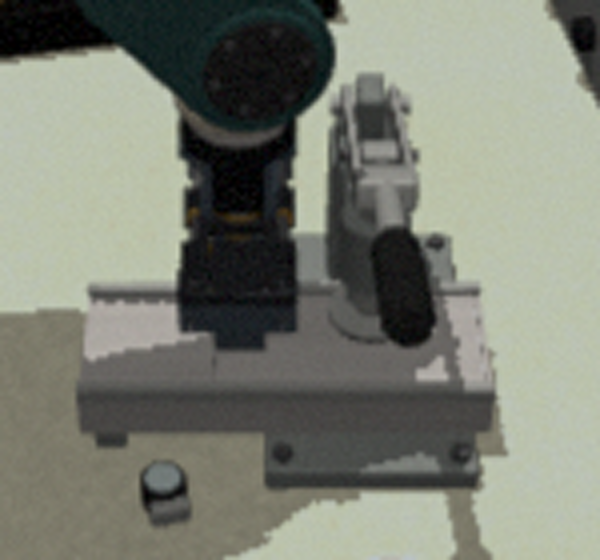

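The cover is home. It stopped against about 18 N, and no capsules are visible past the foot at crop (345,320). I'll release, lift and retreat.

```bash
python3 -m pendant '[{"linear":[0,0,0],"turn":[0,0,0],"jaw":54},{"linear":[0,0,0],"turn":[0,0,0],"jaw":54},{"linear":[0,0,0],"turn":[0,0,0],"jaw":54},{"linear":[0,0,0],"turn":[0,0,0],"jaw":54},{"linear":[0,0,-10],"turn":[0,0,0],"jaw":54},{"linear":[0,0,-30],"turn":[0,0,0],"jaw":54},{"linear":[-20,0,-60],"turn":[0,0,0],"jaw":54},{"linear":[-40,0,-95],"turn":[0,0,0],"jaw":54},{"linear":[-60,0,-130],"turn":[0,0,0],"jaw":54},{"linear":[-70,0,-165],"turn":[0,0,0],"jaw":54},{"linear":[-70,0,-200],"turn":[0,0,0],"jaw":54},{"linear":[-70,0,-230],"turn":[0,0,0],"jaw":54}]'; python3 g.py 625.3 -109.5 350 82.7
```

```text
clock: 7.53
eef_pos: [489.9, 90.5, 320.1]
tcp_rot: [[0.992, -0.127, 0.002], [-0.127, -0.992, 0.0], [0.002, -0.001, -1.0]]
wrist_force: [0.3, 1.1, 0.2]
opening: 53.9
grip_force: 0.0
t 7.53 pos [489.9  90.5 320.1] F [0.3 1.1 0.2] op 53.9 gf 0.0 q [  8.  -3. 119.  -0.  64. 105.]
lin [159.7 181.2 -29.6] turn [ 1.00e-03 -2.00e-03 -1.57e+00]
```

```bash
python3 -m pendant '[{"linear":[0,10,-25],"turn":[0,0,-0.12],"jaw":60},{"linear":[5,25,-40],"turn":[0,0,-0.24],"jaw":60},{"linear":[15,40,-40],"turn":[0,0,-0.36],"jaw":60},{"linear":[30,60,-40],"turn":[0,0,-0.48],"jaw":60},{"linear":[45,80,-40],"turn":[0,0,-0.6],"jaw":60},{"linear":[60,100,-40],"turn":[0,0,-0.72],"jaw":60},{"linear":[75,120,-40],"turn":[0,0,-0.84],"jaw":60},{"linear":[90,140,-40],"turn":[0,0,-0.96],"jaw":60},{"linear":[105,155,-40],"turn":[0,0,-1.08],"jaw":60},{"linear":[120,165,-40],"turn":[0,0,-1.2],"jaw":60},{"linear":[135,175,-40],"turn":[0,0,-1.32],"jaw":60},{"linear":[148,181,-40],"turn":[0,0,-1.44],"jaw":60}]'; python3 -m pendant '[{"linear":[4,-8,0],"turn":[0,0,-0.12],"jaw":60},{"linear":[4,-8,0],"turn":[0,0,-0.13],"jaw":60},{"linear":[4,-8,0],"turn":[0,0,-0.13],"jaw":60}]' >/dev/null; python3 g.py 625.3 -109.5 281.5 82.5
python3 - <<'E'
from h import *
c=snap('top','top2'); b=snap('side','side3')
for c in (c,b):
    P=cloud(c); m=(c['image'].max(-1)<60)&(P[...,2]>255)&(P[...,2]<316)&(P[...,1]<-35)&(P[...,1]>-165)&(abs(P[...,0]-625)<40); print(m.sum(), np.nanmedian(P[m],0))
cv2.imwrite('pics/side3c.png',cv2.resize(b['image'][60:260,220:460],None,fx=2.5,fy=2.5,interpolation=2)[:,:,::-1])
E
```

```text
clock: 8.53
eef_pos: [614.8, -109.1, 357.4]
tcp_rot: [[0.25, 0.968, 0.0], [0.968, -0.25, -0.0], [-0.0, 0.0, -1.0]]
wrist_force: [-0.7, 1.0, 0.4]
opening: 60.0
grip_force: 0.0
t 8.78 pos [ 607.3 -101.8  357.2] F [ 0.3 -0.3 -0.1] op 60.3 gf 0.0 q [-12.   7. 104.   0.  69.  -4.]
lin [-5.2 18.8 75.7] turn [ 0. -0.  0.]
3 [633.19603766 -50.67643755 273.6478937 ]
360 [ 623.5312636  -127.73287064  295.35291138]
```

View pics/side3c.png

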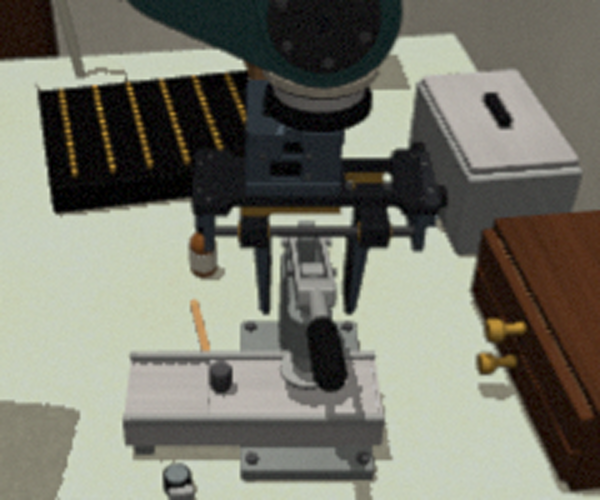

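The knob now stands at crop (221,373) with the cover in; the gripper is above and 19 mm short of the grip. I'll move laterally, then descend.

```bash
python3 -m pendant '[{"linear":[-3,10,0],"turn":[0,0,0],"jaw":60},{"linear":[-5,18.8,0],"turn":[0,0,0],"jaw":60},{"linear":[-5,18.8,15],"turn":[0,0,0],"jaw":60},{"linear":[-5,18.8,30],"turn":[0,0,0],"jaw":60},{"linear":[-5,18.8,45],"turn":[0,0,0],"jaw":60},{"linear":[-5,18.8,60],"turn":[0,0,0],"jaw":60},{"linear":[-5,18.8,70],"turn":[0,0,0],"jaw":60},{"linear":[-5,18.8,75],"turn":[0,0,0],"jaw":60},{"linear":[-5,18.8,75],"turn":[0,0,0],"jaw":60},{"linear":[-5,18.8,75],"turn":[0,0,0],"jaw":60}]'; python3 g.py 625.3 -109.5 281.5 82.5
python3 - <<'E'
from h import *
b=load('side3'); k=atz(b,220+221.5/2.5-.5,60+366/2.5-.5,92); print('knob',k)
P=cloud(b); m=np.zeros((400,640),bool); m[195:225,295:325]=1
q=P[m&(b['image'].max(-1)<75)&(P[...,2]>70)&(P[...,2]<100)]; print(len(q),q.min(0),q.max(0),np.median(q,0))
y=np.radians(-7.5); print('home expected',np.array([648,68])-97*np.array([np.cos(y),np.sin(y)]))
E
```

```text
clock: 9.72
eef_pos: [626.0, -109.4, 282.1]
tcp_rot: [[0.128, 0.992, 0.0], [0.992, -0.128, -0.0], [0.0, 0.0, -1.0]]
wrist_force: [-0.0, 0.9, -0.1]
opening: 60.2
grip_force: 0.0
t 9.72 pos [ 626.  -109.4  282.1] F [-0.   0.9 -0.1] op 60.2 gf 0.0 q [-12.  13. 105.   0.  62.  -5.]
lin [-0.2 -0.7  0.6] turn [ 0.    -0.     0.003]
knob [555.74264261  87.33105979  92.        ]
59 [542.70204001  68.79878842  70.35838658] [565.84438542  80.97180725  94.2073198 ] [553.42743802  72.97389674  83.22022716]
home expected [551.82984845  80.66104065]
```

The knob is at home position within calibration error. Closing on the grip.

```bash
python3 -m pendant '[{"linear":[0,0,0],"turn":[0,0,0],"jaw":20},{"linear":[0,0,0],"turn":[0,0,0],"jaw":20},{"linear":[0,0,0],"turn":[0,0,0],"jaw":20},{"linear":[0,0,0],"turn":[0,0,0],"jaw":20},{"linear":[0,0,0],"turn":[0,0,0],"jaw":20},{"linear":[0,0,0],"turn":[0,0,0],"jaw":20}]' 30
```

```text
clock: 10.22
eef_pos: [626.2, -109.3, 282.1]
tcp_rot: [[0.128, 0.992, 0.002], [0.992, -0.128, -0.0], [-0.0, 0.002, -1.0]]
wrist_force: [7.1, -0.4, -1.7]
opening: 27.3
grip_force: 30.0
```

```bash
python3 -m pendant '[{"linear":[-1.3,0,4.5],"turn":[0,0,0],"jaw":20},{"linear":[-2.7,0,9.5],"turn":[0,0,0],"jaw":20},{"linear":[-3.9,0,14],"turn":[0,0,0],"jaw":20},{"linear":[-5.1,0,18.7],"turn":[0,0,0],"jaw":20},{"linear":[-6.2,0,23.4],"turn":[0,0,0],"jaw":20},{"linear":[-7.2,0,28.1],"turn":[0,0,0],"jaw":20},{"linear":[-8.1,0,32.8],"turn":[0,0,0],"jaw":20},{"linear":[-8.9,0,37.5],"turn":[0,0,0],"jaw":20},{"linear":[-9.7,0,42.4],"turn":[0,0,0],"jaw":20},{"linear":[-10.6,0,49],"turn":[0,0,0],"jaw":20},{"linear":[-11.5,0,56.7],"turn":[0,0,0],"jaw":20},{"linear":[-11.5,0,56.7],"turn":[0,0,0],"jaw":20}]'
```

```text
clock: 11.22
eef_pos: [624.6, -121.3, 224.2]
tcp_rot: [[0.128, 0.992, 0.001], [0.992, -0.128, -0.001], [-0.001, 0.001, -1.0]]
wrist_force: [2.4, -3.5, 5.5]
opening: 27.5
grip_force: 30.0
```

```bash
python3 -m pendant '[{"linear":[-0.3,0,4],"turn":[0,0,0],"jaw":20},{"linear":[-0.6,0,9],"turn":[0,0,0],"jaw":20},{"linear":[-0.9,0,14],"turn":[0,0,0],"jaw":20},{"linear":[-1.1,0,19],"turn":[0,0,0],"jaw":20},{"linear":[-1.2,0,23],"turn":[0,0,0],"jaw":20},{"linear":[-1.3,0,26],"turn":[0,0,0],"jaw":20},{"linear":[-1.3,0,28],"turn":[0,0,0],"jaw":20},{"linear":[-1.3,0,28],"turn":[0,0,0],"jaw":20},{"linear":[-1.3,0,28],"turn":[0,0,0],"jaw":20}]'
python3 - <<'E'
from h import *
b=snap('side','side4'); a=snap('top','top4')
cv2.imwrite('pics/side4c.png',cv2.resize(b['image'][110:260,260:420],None,fx=4,fy=4,interpolation=2)[:,:,::-1])
E
```

```text
clock: 11.97
eef_pos: [624.5, -122.7, 197.6]
tcp_rot: [[0.128, 0.992, 0.001], [0.992, -0.128, -0.001], [-0.001, 0.001, -1.0]]
wrist_force: [-1.7, -3.5, 11.4]
opening: 27.2
grip_force: 30.0
```

View pics/side4c.png

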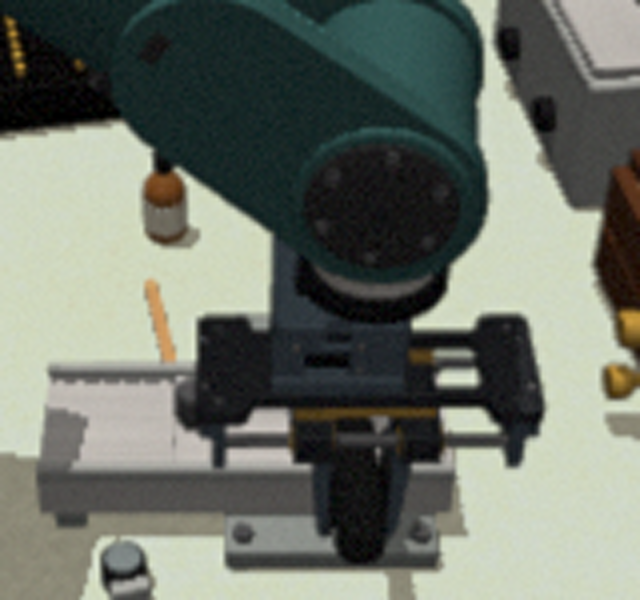

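The side view shows the grip held between the fingers with its end at crop (358,540), and the cover is still home. I'll measure the grip's height and slope by depth.

```bash
python3 - <<'E'
from h import *
from scipy.optimize import least_squares
for f in('side1','side4'):
    b=load(f); P=cloud(b); zc=(150,215) if f=='side4' else (250,330)
    m=(b['image'].max(-1)<60)&(P[...,2]>zc[0])&(P[...,2]<zc[1])&(P[...,1]<(-141 if f=='side4' else -125))&(P[...,1]>-176)&(abs(P[...,0]-620)<22); q=P[m]
    sl=0.3 if f=='side1' else None
    def F(x,s):
        o=np.array([x[0],-150,x[1]]); d=np.array([-.128,-1,s]); d/=np.linalg.norm(d); w=q-o; return np.linalg.norm(w-np.outer(w@d,d),axis=1)-14
    for s0 in ((.306,) if f=='side1' else (0,.03)):
        s=least_squares(F,[620,q[:,2].mean()-10],args=(s0,),loss='soft_l1',f_scale=2); print(f,s0,len(q),'x,z axis at y=-150',s.x.round(1),abs(s.fun).mean().round(2))
b=load('top4');P=cloud(b);m=(abs(P[...,0]-620)<6)&(P[...,1]<-145)&(P[...,1]>-172)&(P[...,2]>150)&(P[...,2]<240);print('top',m.sum(),np.median(P[m],0) if m.any() else '')
E
```

```text
side1 0.306 190 x,z axis at y=-150 [621.7 295.6] 3.29
side4 0 179 x,z axis at y=-150 [622.4 200. ] 3.02
side4 0.03 179 x,z axis at y=-150 [622.5 199.9] 3.06
top 0
```

```bash
python3 -m pendant '[{"linear":[0,0,1],"turn":[0,0,0],"jaw":20},{"linear":[0,0,2],"turn":[0,0,0],"jaw":20},{"linear":[0,0,2],"turn":[0,0,0],"jaw":20},{"linear":[0,0,2],"turn":[0,0,0],"jaw":20},{"linear":[0,0,2],"turn":[0,0,0],"jaw":20}]'
python3 - <<'E'
from h import *
c=snap('wrist','w4')
E
```

```text
clock: 12.48
eef_pos: [624.5, -122.7, 195.8]
tcp_rot: [[0.128, 0.992, 0.001], [0.992, -0.128, -0.001], [-0.001, 0.001, -1.0]]
wrist_force: [-1.6, -5.1, 12.6]
opening: 27.7
grip_force: 30.0
```

View pics/w4.png

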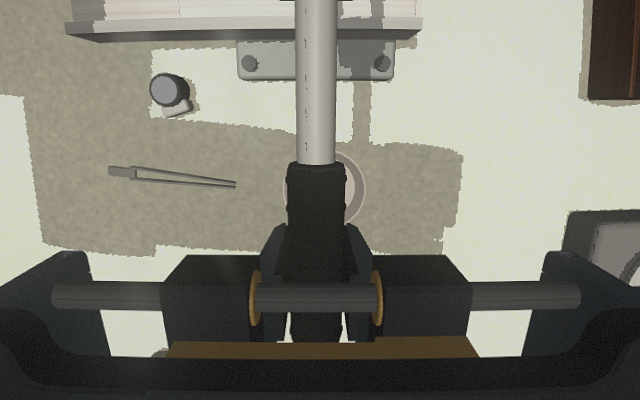

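The wrist view shows the rod in columns 297-337, rows 0-160, running into the grip at rows 163-230. I'll check its slope by depth.

```bash
python3 - <<'E'
from h import *
c=load('w4'); P=cloud(c)
q=P[5:155,312:322].reshape(-1,3); q=q[np.isfinite(q[:,2])]
f=np.polyfit(q[:,1],q[:,2],1); print('rod dz/d(-y)',-f[0],'top z',np.median(q[:,2]),'y range',q[:,1].min(),q[:,1].max(),'sd',np.std(q[:,2]-np.polyval(f,q[:,1])))
g=P[170:225,312:322].reshape(-1,3); g=g[np.isfinite(g[:,2])]; print('grip top',np.median(g,0))
E
```

```text
rod dz/d(-y) 0.006914823396335569 top z 205.33060333699282 y range -62.7107737417055 -3.4208833397030483 sd 0.6721920677882853
grip top [629.79915699 -80.51596954 210.73834419]
```

```bash
python3 -m pendant '[{"linear":[0,0,0.7],"turn":[0,0,0],"jaw":20},{"linear":[0,0,0.7],"turn":[0,0,0],"jaw":20},{"linear":[0,0,0.7],"turn":[0,0,0],"jaw":20},{"linear":[0,0,0.7],"turn":[0,0,0],"jaw":20},{"linear":[0,0,0.7],"turn":[0,0,0],"jaw":20},{"linear":[0,0,0.7],"turn":[0,0,0],"jaw":20},{"linear":[0,0,0.7],"turn":[0,0,0],"jaw":20},{"linear":[0,0,0.7],"turn":[0,0,0],"jaw":20}]' && python3 -c "
from rig import workorder; print(workorder.hand_in())"
```

```text
clock: 13.2
eef_pos: [624.5, -122.7, 195.1]
tcp_rot: [[0.128, 0.992, 0.001], [0.992, -0.128, -0.001], [-0.001, 0.001, -1.0]]
wrist_force: [-1.9, -4.9, 11.6]
opening: 27.3
grip_force: 30.0
the job is handed in; nothing more can be done
None
```

I pushed the cover home against its stop, and the arm was still gripping the lever at level (grip at 195 mm, about 12 N) when I handed the job in at 13.2 s; the foot's half-sunk depth is inferred from the lever height and force, as the black ring was out of view.

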